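# Prop the storage bin's lid on its stay

## Robot

A 6-joint arm with a two-finger parallel gripper is mounted at the origin on a cart in front of the work surface, level with it; the furniture and walls round the work are solid. World frame = base frame: x ahead of the robot, y to its left, z up, the work surface at z = 0. Lengths are in mm, angles in degrees, forces in N, time in s.
With the tool pointing down it reaches from about 300 to 1000 mm from the base axis. Payload 5.1 kg.
Tool frame: the origin (TCP) lies at the very end of the fingers, on their centre line; the grasp point (between the pads) lies 19 mm behind it; z points along the fingers, y is the line along which they close (so a half turn about z gives the same grasp; the last joint's range is limited). The gripper opens to 95 mm and grips with 3 to 60 N. Pads are 20 mm wide; open, the fingers measure 119 mm over their backs; the gripper's body (75 mm by 180 mm) begins 59 mm behind the grasp point.
Start: joints at [-4.733, 7.093, 94.555, -0, 78.352, -4.733], TCP at [649.988, -0.028, 214.656] pointing down, gripper open.
Joint ranges: [-149.61, 149.61], [-58.7, 133.49], [1.44, 155.28], [-77.14, 257.14], [18.33, 153.61], [-166.67, 166.67]. Speed limits (degrees/s): [147.25, 147.25, 180, 180, 180, 180].

## Interface

Orientations are given as [roll, pitch, yaw] about the fixed x, y, z axes, in that order (R = Rz(yaw) Ry(pitch) Rx(roll)).
In Python, from station import get_state, snapshot, job_done gives the robot as it stands.
- The arm moves only by the tool step_arm, never from a script. Its argument "deltas" is a list of rows, each a list of 7 numbers: the shift along the world's x, y, z in mm, then the turn, a rotation vector about the world's x, y, z in rad, then the closure, from 0 (fully open) to 1 (shut). In form: [[tx, ty, tz, wx, wy, wz, gripper], ...]. A call has 1 to 12 rows; each row shifts and turns the commanded pose from where the row before left it; what a row does not reach is not made up. A row lasts 1/8 s, in which the tool goes at most 62.5 mm and 10.7 degrees, less where a joint would pass 70% of its speed; a pose out of reach is approached as far as the arm can. A call is refused whole if a number of a shift passes 62.5 or a number of a turn 0.188, either way. A call with a gripper value outside its range is refused whole. The fingers move at their own pace and stop on an object; the grip force is fixed at half the most. Time passes only in rows, so rows that do not move let the fingers close. It gives the time, the measured TCP pose, the force, the opening and the grip force at its end, in the units of the state.
- get_state(): the state, without advancing time (a new reading comes with each control period).
- snapshot(name): name is "scene" or "side" or "wrist"; returns a dict with "frame" (400x640x3 uint8, blue, green, red), "vertical_fov" (degrees; the focal length in pixels is half the picture's height over the tangent of half this angle, whatever the lens; pixels are square), "cx", "cy" (the principal point, pixels), "cam_to_world" (4x4, takes a point from camera to world coordinates). Camera axes: x right, y down, z forward; pixel columns grow to the right and rows downward; lengths in mm; the calibration is good to about 2 mm. A picture is of the moment at which its call begins. There is no depth.
- job_done(): hands the job in; it is judged then, once.
The state is a dict: "clock": time; "joints": joint angles; "joint_velocities": joint speeds; "tau": joint torques, N m; "tcp_pos": TCP position; "tool_rot": TCP orientation; "wrist_force": force on the tool from outside, world axes, zero at the start; "ft_torque": the same for the moment, N m; "width": finger opening in mm; "grip_force": force on a finger pad.
Only numpy, scipy, OpenCV 4.12 (cv2) and the standard library are available. Lean on these libraries where they do the work, as an engineer would, in place of code of your own. Each camera call takes 0.05 s, during which the arm holds its last target. There are 200 camera calls.

## Task

Open the white storage bin and leave its lid propped on its stay, so that a hand is free to reach inside: lift the lid by its bar handle until the steel stay at its side drops in behind its catch, then let the lid down gently until the stay carries it, and let go without letting the lid drop. Leave the small brown wooden box shut.

Things in the scene. Friction and masses are not known exactly. Their poses are not given: they have to be found in the camera images.
- bin: White storage bin fixed to the worktop, 160 (x) x 220 (y) x 100 mm, flat light-wood lid 12 mm thick on top. Origin: centre of its underside; x front to back, y left, z up. Lid hinge line along y at x = 80, z = 106 mm (back rim). On its right side (y = -110 to -133) a steel rail, top at z = 72, with the catch: a 6.5 mm tooth, sloped in front, its upright back face at x = -11.
- bin_lid (a joint): Lid angle, rad: 0 shut (level), grows as the front edge rises, stop at 1.45. The lid (0.25 to 0.5 kg, free hinge) falls shut if let go, unless the stay holds it. The stay drops behind its catch by itself once the lid is past about 1.15 (1.25 to 1.4 is safe); lowered from there the lid rests on it at about 1.05. A fall faster than 2.5 rad/s (14 mm free fall at the bar) is a drop.
- lid_bar (a point): Middle of the lid's handle: a round steel bar 12 mm thick, 84 mm long (72 mm free), parallel to the hinge, on slanting posts at its ends, 30 mm ahead of and 28 mm above the lid's front edge; free round it to pinch across from above. Lid shut: bin x = -120, y = 0, z = 140 mm. It swings with the lid, 203 mm from the hinge line at (lid angle + 0.168 rad) above level, and can turn between the fingers.
- stay_foot (a point): Foot (8 mm cross roller) of the stay, a 100 mm steel rod hanging by its weight from a pivot on the lid's right edge, 60 mm from the hinge line. As the lid rises the foot slides back along the rail and over the tooth. In the bin's frame: lid shut, about x = -75, z = 76 mm; propped, behind the catch, about x = -7, z = 76 mm. It need not be touched.
- recipe_box_lid (a joint): Lid of the small dark brown wooden box (134 x 171 x 86 mm, knob in front, no stay) beside the bin, left or right of it: 0 shut, grows as it opens (rad). A bystander to be left shut.

How it is judged (in metres and radians):
At the end, for the whole second after the job is handed in: The bin's lid rests open on its stay at 0.95 to 1.15 rad, still (under 0.05 rad/s), with the stay's foot down behind the catch (foot x from -14 to +3 mm and z below 80 mm in the bin's frame); the wooden box is shut (lid under 0.15 rad) (value of joint bin_lid between 0.95 and 1.15 rad and velocity of joint bin_lid between -0.05 and 0.05 rad/s and x of stay_foot in the frame of bin between -0.014 and 0.003 m and z of stay_foot in the frame of bin below 0.08 m and value of joint recipe_box_lid below 0.15 rad); the robot touches nothing.
It fails at once if the bin's lid is dropped (falls faster than 2.5 rad/s) (velocity of joint bin_lid below -2.5 rad/s).
It fails at once if the brown wooden box is opened (lid past 0.15 rad) (value of joint recipe_box_lid above 0.15 rad).
It also fails if it takes over 40 s, if anything falls off the work surface, if the arm or the gripper's body presses on something with over 40 N, if the wrist force passes 120 N, or if a joint passes its speed limit or range.

## Working session

There is one attempt and no reset: what is moved stays moved. The work goes in short steps, Python scripts to look and compute and a tool call to move; the robot and the scene stay as the last step left them, time stands still between calls to the robot, and variables do not carry over. Pictures are saved under pics/ and viewed, at most 10 in all, crops included, and the job is handed in when it is done.

Besides the shell and the picture viewer there is one more tool, called after "Emit:" as name([rows], argument=value, ...), one row to a line, values as JSON. step_arm: Moves the arm, as the interface text tells. Its arguments: {"type":"object","properties":{"deltas":{"type":"array","items":{"type":"array","items":{"type":"number"}}}},"required":["deltas"]}

```bash
mkdir -p pics; cat > h.py <<'E'
import numpy as np,cv2,json
from station import get_state,snapshot,job_done
def snap(n,f):
    s=snapshot(n); cv2.imwrite(f'pics/{f}.png',s['frame'])
    np.savez(f'{f}.npz',T=np.array(s['cam_to_world']),c=[s['cx'],s['cy'],200/np.tan(np.radians(s['vertical_fov'])/2)]); return s
def cal(f):
    d=np.load(f'{f}.npz'); return d['T'],d['c']
def ray(f,u,v):
    T,c=cal(f); d=T[:3,:3]@[(u-c[0])/c[2],(v-c[1])/c[2],1]; return T[:3,3],d
def atz(f,u,v,z):
    o,d=ray(f,u,v); return o+d*(z-o[2])/d[2]
def proj(f,p):
    T,c=cal(f); q=T[:3,:3].T@(np.array(p)-T[:3,3]); return q[:2]/q[2]*c[2]+c[:2]
E
python3 - <<'E'
from h import *
a=snap('scene','a')['frame'];b=snap('side','b')['frame'];
for f in 'ab': print(cal(f)[0].round(2).tolist())
s=get_state();print(s['tool_rot'],s['clock'],s['wrist_force'])
E
```

```text
[[0.76, -0.46, 0.46, 3.76], [-0.65, -0.53, 0.54, -710.52], [-0.0, -0.71, -0.7, 959.49], [0.0, 0.0, 0.0, 1.0]]
[[0.92, -0.25, 0.29, 208.64], [-0.38, -0.63, 0.68, -913.36], [0.01, -0.74, -0.68, 927.62], [0.0, 0.0, 0.0, 1.0]]
[-1.79895692e+02 -6.86261277e-03  8.99993240e+01] 0.1 [ 2.25607543  0.41230165 -0.63275025]
```

View pics/a.png

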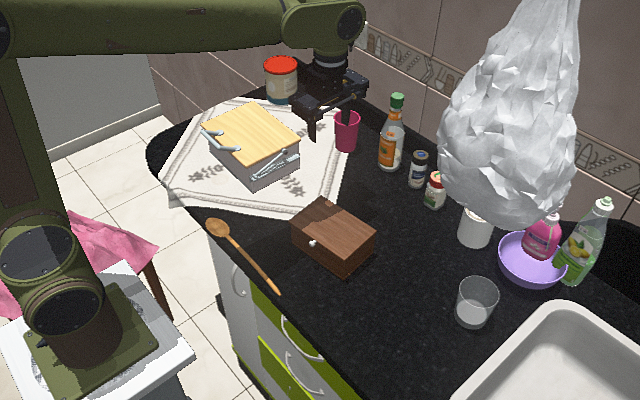

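View pics/b.png

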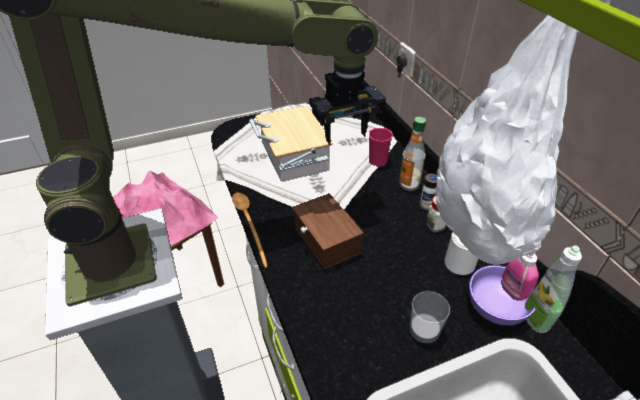

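Scene: the bin's lid is around (250,135) with its bar from about (205,130) to (238,150), and the wooden box is at (333,237). I'll enlarge the bin in both pictures.

```bash
python3 - <<'E'
from h import *
a=cv2.imread('pics/a.png')[95:195,190:310];b=cv2.imread('pics/b.png')[95:185,240:340]
a=cv2.resize(a,None,fx=6,fy=6,interpolation=2)
b=cv2.resize(b,None,fx=6,fy=6,interpolation=2)
cv2.imwrite('pics/a2.png',a);cv2.imwrite('pics/b2.png',b)
E
```

```text
(no output)
```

View pics/a2.png

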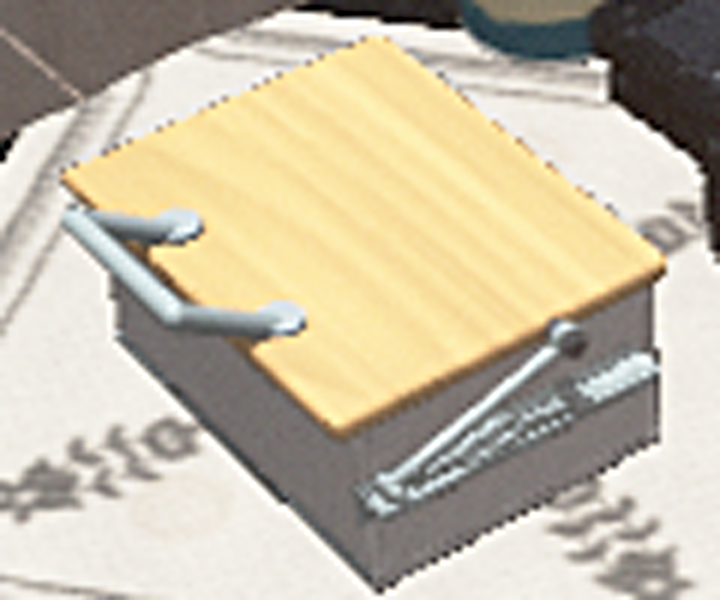

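View pics/b2.png

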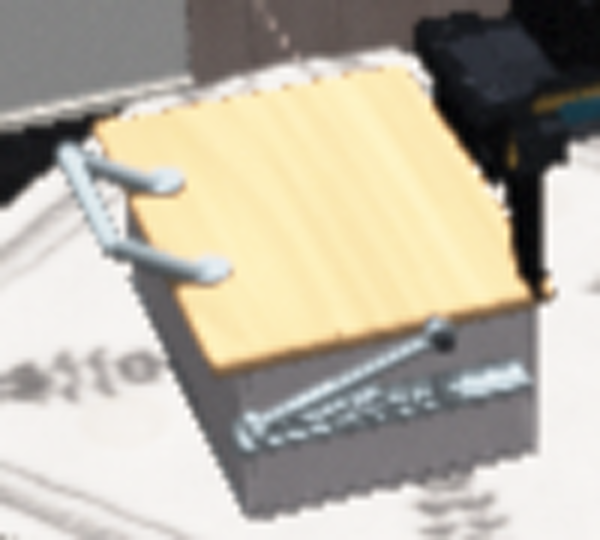

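Both crops show the lid corners and the bar clearly. I'll fit the bin pose with them.

```bash
python3 - <<'E'
from h import *
from scipy.optimize import least_squares
P={'a':[(62,178),(382,38),(664,268),(338,432),(73,215),(173,315)],'b':[(95,128),(405,68),(530,300),(218,370),(68,155),(112,245)]}
off={'a':(190,95),'b':(240,95)}
def M(bx,w,lx):return [(lx,w,112),(bx,w,112),(bx,-w,112),(lx,-w,112),(-120,40,140),(-120,-40,140)]
def f(q):
    x,y,t,bx,w,lx=q;r=[]
    c,s=np.cos(t),np.sin(t)
    for k in P:
        for (U,V),m in zip(P[k],M(bx,w,lx)):
            p=[x+c*m[0]-s*m[1],y+s*m[0]+c*m[1],m[2]]
            r+=list(proj(k,p)-[(U+.5)/6-.5+off[k][0],(V+.5)/6-.5+off[k][1]])
    return np.array(r)
for z in [(500,150,0.)]:
    o=least_squares(f,[*z,85,110,-90]);x,y,t=o.x[:3]
    print(o.x.round(3),np.degrees(t),abs(o.fun).max());print(o.fun.reshape(2,6,2).round(1).tolist())
    c,s=np.cos(t),np.sin(t);print('bar',x-120*c,y-120*s,'hinge',x+80*c,y+80*s)
for U,V in P['a'][4:]:print(atz('a',U/6+190-.4,V/6+95-.4,140))
E
```

```text
[ 5.86288e+02  2.36036e+02 -4.40000e-02  7.80790e+01  1.12581e+02
 -9.09170e+01] -2.509703346047025 2.2387765580494943
[[[0.6, -0.7], [-0.7, 0.5], [-0.6, 0.9], [-0.8, 0.1], [0.9, 2.0], [0.0, 0.8]], [[0.7, -1.3], [-0.8, -0.5], [2.2, -1.0], [-1.1, -1.2], [0.7, 0.3], [-0.3, -0.3]]]
bar 466.4034081735603 241.29105500917436 hinge 666.2115721893365 232.53333883172945
[470.81798473 289.73233041 140.        ]
[466.34760539 204.08336234 140.        ]
```

Emit:
step_arm([
  [-23, 30, 4, 0, 0, -0.011, 0],
  [-23, 30, 4, 0, 0, -0.011, 0],
  [-23, 30, 4, 0, 0, -0.011, 0],
  [-23, 30, 4, 0, 0, -0.011, 0],
  [-23, 30, 4, 0, 0, 0, 0],
  [-23, 30, 4, 0, 0, 0, 0],
  [-23, 30, 4, 0, 0, 0, 0],
  [-23, 32, 4, 0, 0, 0, 0],
  [0, 0, 0, 0, 0, 0, 0],
  [0, 0, 0, 0, 0, 0, 0],
])

```text
clock: 1.35
tcp_pos: [466.0, 241.7, 246.3]
tool_rot: [-180.0, 0.0, 87.5]
wrist_force: [0.4, -0.3, -0.8]
width: 95.0
grip_force: 0.0
```

```bash
python3 - <<'E'
from h import *
w=snap('wrist','w')['frame'];snap('scene','c')
cv2.imwrite('pics/w.png',w);s=get_state();print(s['tcp_pos'],s['tool_rot'],s['clock'])
print([proj('w',p).round(1).tolist() for p in [(468,281,140),(465,201,140),(466.4,241.3,140)]])
E
```

```text
[466.32362896 241.24187467 246.19311179] [-1.79967229e+02  3.08314787e-02  8.74202511e+01] 1.45
[[317.4, 153.9], [317.9, 239.8], [317.5, 198.1]]
```

View pics/w.png

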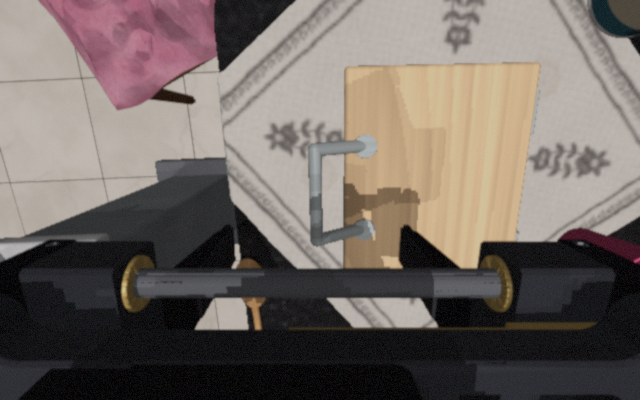

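The wrist picture shows the bar from (315,150) to (317,240), which is within 3 mm of the estimate. The correction is about x -1, y +3. I'll descend and pinch.

Emit:
step_arm([
  [-1, 3, -25, 0, 0, 0, 0],
  [0, 0, -25, 0, 0, 0, 0],
  [0, 0, -25, 0, 0, 0, 0],
  [0, 0, -20, 0, 0, 0, 0],
  [0, 0, -15, 0, 0, 0, 0],
  [0, 0, -10, 0, 0, 0, 0],
  [0, 0, -5, 0, 0, 0, 0],
  [0, 0, 0, 0, 0, 0, 1],
  [0, 0, 0, 0, 0, 0, 1],
  [0, 0, 0, 0, 0, 0, 1],
  [0, 0, 0, 0, 0, 0, 1],
  [0, 0, 0, 0, 0, 0, 1],
])

```text
clock: 2.95
tcp_pos: [465.1, 245.0, 121.8]
tool_rot: [180.0, -0.0, 87.5]
wrist_force: [-0.2, 0.4, 0.3]
width: 50.7
grip_force: 0.0
```

Emit:
step_arm([
  [0, 0, 0, 0, 0, 0, 1],
  [0, 0, 0, 0, 0, 0, 1],
])

```text
clock: 3.2
tcp_pos: [465.0, 245.0, 121.6]
tool_rot: [-180.0, 0.0, 87.5]
wrist_force: [0.2, -0.2, 0.0]
width: 30.6
grip_force: 0.0
```

```bash
python3 - <<'E'
import numpy as np
t=-.035;p0=None
for th in [0,.1,.2,.3,.4,.5,.6,.7,.8,.9,1,1.1,1.2,1.3,1.05,1.0]:
    a=th+.168;dx=203*(np.cos(.168)-np.cos(a));p=np.array([dx*np.cos(t),dx*np.sin(t),203*(np.sin(a)-np.sin(.168))])
    print(th,p.round(1),'' if p0 is None else (p-p0).round(1));p0=p
E
```

```text
0 [ 0. -0.  0.] 
0.1 [ 4.4 -0.2 19.8] [ 4.4 -0.2 19.8]
0.2 [10.7 -0.4 39.1] [ 6.3 -0.2 19.3]
0.3 [19.  -0.7 57.6] [ 8.2 -0.3 18.5]
0.4 [29.  -1.  75.3] [10.  -0.4 17.6]
0.5 [40.7 -1.4 91.8] [11.7 -0.4 16.5]
0.6 [ 54.1  -1.9 107.1] [13.3 -0.5 15.3]
0.7 [ 68.9  -2.4 121. ] [14.8 -0.5 13.9]
0.8 [ 85.   -3.  133.3] [16.1 -0.6 12.3]
0.9 [102.3  -3.6 143.9] [17.3 -0.6 10.7]
1 [120.5  -4.2 152.8] [18.2 -0.6  8.9]
1.1 [139.5  -4.9 159.8] [19.  -0.7  7. ]
1.2 [159.2  -5.6 164.9] [19.6 -0.7  5.1]
1.3 [179.2  -6.3 168. ] [20.  -0.7  3.1]
1.05 [129.9  -4.5 156.6] [-49.3   1.7 -11.4]
1.0 [120.5  -4.2 152.8] [-9.4  0.3 -3.7]
```

Emit:
step_arm([
  [0, 0, 0, 0, 0, 0, 1],
  [0, 0, 0, 0, 0, 0, 1],
  [0, 0, 0, 0, 0, 0, 1],
  [0, 0, 0, 0, 0, 0, 1],
])

```text
clock: 3.7
tcp_pos: [464.9, 245.0, 121.6]
tool_rot: [-180.0, 0.0, 87.5]
wrist_force: [-0.6, -0.5, 0.0]
width: 10.9
grip_force: 30.0
```

Emit:
step_arm([
  [1.5, 0, 10, 0, 0, 0, 1],
  [2.9, -0.2, 9.8, 0, 0, 0, 1],
  [2.9, -0.1, 9.8, 0, 0, 0, 1],
  [3.4, -0.1, 9.5, 0, 0, 0, 1],
  [4, -0.1, 9.3, 0, 0, 0, 1],
  [4.3, -0.2, 9.2, 0, 0, 0, 1],
])

```text
clock: 4.45
tcp_pos: [483.3, 244.4, 179.7]
tool_rot: [-179.9, -0.0, 87.5]
wrist_force: [-3.7, 2.5, -1.1]
width: 10.9
grip_force: 30.0
```

```bash
python3 - <<'E'
from h import *
s=snap('scene','d')['frame']; cv2.imwrite('pics/d2.png',cv2.resize(s[60:200,170:330],None,fx=4,fy=4))
E
```

```text
(no output)
```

View pics/d2.png

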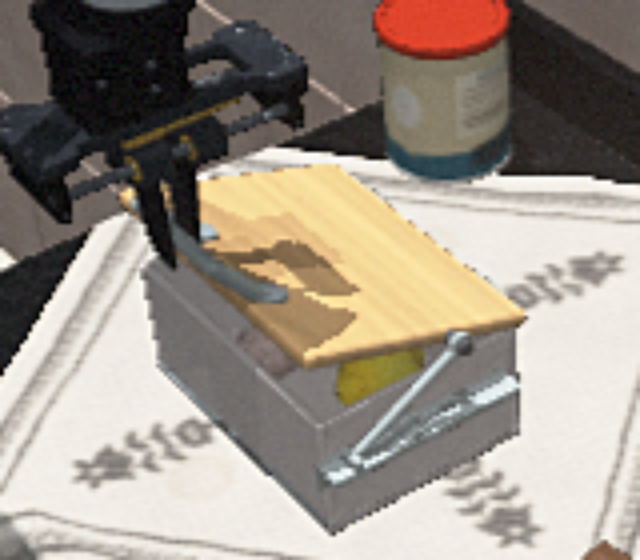

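The lid is rising with the bar between the fingers, at about 0.3 rad. The forces are small, so I'll carry on along the arc.

Emit:
step_arm([
  [10, -0.3, 17.7, 0, 0, 0, 1],
  [11.7, -0.4, 16.5, 0, 0, 0, 1],
  [13.4, -0.5, 15.3, 0, 0, 0, 1],
  [14.8, -0.5, 13.9, 0, 0, 0, 1],
  [16.1, -0.6, 12.3, 0, 0, 0, 1],
])

```text
clock: 5.12
tcp_pos: [549.7, 242.5, 258.5]
tool_rot: [-180.0, -0.1, 87.5]
wrist_force: [-7.2, 2.2, 6.7]
width: 11.3
grip_force: 30.0
```

Emit:
step_arm([
  [17.3, -0.6, 10.6, 0, 0, 0, 1],
  [18.2, -0.6, 8.9, 0, 0, 0, 1],
  [19, -0.7, 7, 0, 0, 0, 1],
  [19.7, -0.7, 5.1, 0, 0, 0, 1],
  [20, -0.7, 3.1, 0, 0, 0, 1],
  [0, 0, 0, 0, 0, 0, 1],
  [0, 0, 0, 0, 0, 0, 1],
  [0, 0, 0, 0, 0, 0, 1],
])

```text
clock: 6.12
tcp_pos: [644.7, 239.2, 292.1]
tool_rot: [179.8, -0.1, 87.5]
wrist_force: [-0.4, 2.8, 5.2]
width: 11.3
grip_force: 30.1
```

```bash
python3 - <<'E'
from h import *
s=snap('scene','e')['frame']; cv2.imwrite('pics/e2.png',cv2.resize(s[40:200,170:330],None,fx=3.7,fy=3.7))
E
```

```text
(no output)
```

View pics/e2.png

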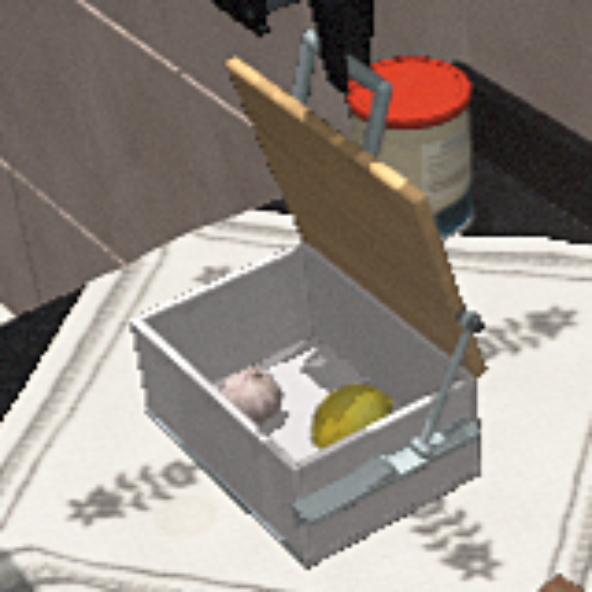

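The lid is at about 1.3 rad and the foot at (425,445) is past the tooth (405,460). I'll lower it gently.

Emit:
step_arm([
  [-5, 0.2, -0.7, 0, 0, 0, 1],
  [-5, 0.2, -0.7, 0, 0, 0, 1],
  [-5, 0.2, -0.8, 0, 0, 0, 1],
  [-5, 0.1, -0.9, 0, 0, 0, 1],
  [-5, 0.2, -1.1, 0, 0, 0, 1],
  [-5, 0.2, -1.3, 0, 0, 0, 1],
  [-5, 0.2, -1.4, 0, 0, 0, 1],
  [-4.7, 0.1, -1.4, 0, 0, 0, 1],
  [-4, 0.1, -1.2, 0, 0, 0, 1],
  [0, 0, 0, 0, 0, 0, 1],
])

```text
clock: 7.42
tcp_pos: [600.0, 240.2, 281.2]
tool_rot: [180.0, -0.0, 87.5]
wrist_force: [-1.9, 1.7, 5.5]
width: 11.2
grip_force: 30.0
```

Emit:
step_arm([
  [-2, 0, -0.7, 0, 0, 0, 1],
  [0, 0, 0, 0, 0, 0, 1],
])

```text
clock: 7.68
tcp_pos: [598.3, 240.2, 280.6]
tool_rot: [179.9, -0.0, 87.5]
wrist_force: [-1.9, 1.7, 6.3]
width: 11.3
grip_force: 30.0
```

Emit:
step_arm([
  [-2, 0, -0.7, 0, 0, 0, 1],
  [0, 0, 0, 0, 0, 0, 1],
])

```text
clock: 7.92
tcp_pos: [596.2, 240.3, 279.8]
tool_rot: [179.9, -0.0, 87.5]
wrist_force: [-2.9, 1.8, 5.5]
width: 10.6
grip_force: 30.0
```

Emit:
step_arm([
  [-1.5, 0, -0.6, 0, 0, 0, 1],
  [0, 0, 0, 0, 0, 0, 1],
])

```text
clock: 8.18
tcp_pos: [594.7, 240.3, 279.1]
tool_rot: [179.9, -0.0, 87.5]
wrist_force: [-2.2, 2.3, 5.6]
width: 11.3
grip_force: 30.0
```

Emit:
step_arm([
  [-1.5, 0, -0.6, 0, 0, 0, 1],
  [0, 0, 0, 0, 0, 0, 1],
])

```text
clock: 8.43
tcp_pos: [593.9, 240.3, 278.9]
tool_rot: [179.8, -0.0, 87.5]
wrist_force: [-0.4, 3.2, 5.6]
width: 11.5
grip_force: 30.0
```

Emit:
step_arm([
  [-1.5, 0, -0.6, 0, 0, 0, 1],
  [0, 0, 0, 0, 0, 0, 1],
])

```text
clock: 8.68
tcp_pos: [593.2, 240.4, 278.6]
tool_rot: [179.7, -0.1, 87.5]
wrist_force: [2.6, 3.6, 5.0]
width: 11.3
grip_force: 30.0
```

Emit:
step_arm([
  [-1.5, 0, -0.6, 0, 0, 0, 1],
  [0, 0, 0, 0, 0, 0, 1],
])

```text
clock: 8.93
tcp_pos: [592.6, 240.4, 278.4]
tool_rot: [179.6, -0.1, 87.5]
wrist_force: [4.2, 2.7, 4.8]
width: 11.3
grip_force: 30.0
```

```bash
python3 - <<'E'
from h import *
s=snap('scene','f')['frame']; cv2.imwrite('pics/f2.png',cv2.resize(s[40:200,170:330],None,fx=3.7,fy=3.7))
E
```

```text
(no output)
```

View pics/f2.png

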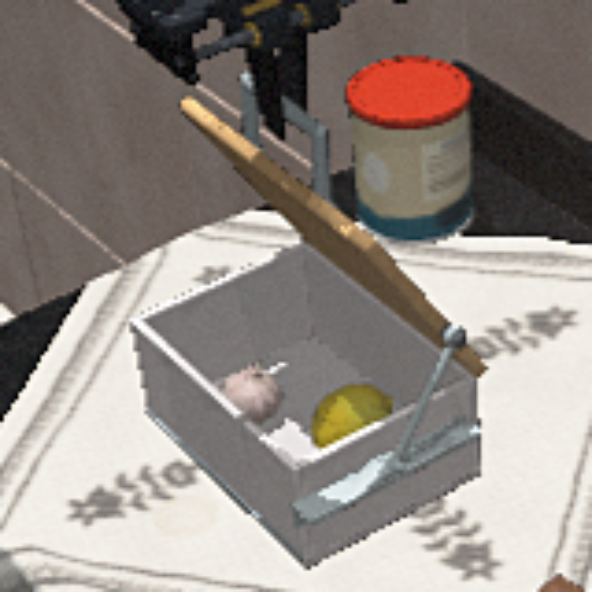

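The foot at (393,465) bears against the catch, and the reversed wrist force (+4 N in x) agrees. I'll let go slightly first, so I could catch the lid again.

Emit:
step_arm([
  [0, 0, 0, 0, 0, 0, 0.82],
  [0, 0, 0, 0, 0, 0, 0.8],
  [0, 0, 0, 0, 0, 0, 0.8],
  [0, 0, 0, 0, 0, 0, 0.8],
])

```text
clock: 9.48
tcp_pos: [590.1, 239.7, 275.5]
tool_rot: [-179.9, 0.1, 87.5]
wrist_force: [1.7, -1.4, 0.2]
width: 19.0
grip_force: 0.7
```

```bash
python3 - <<'E'
from h import *
g=snap('scene','g')['frame'];f=cv2.imread('pics/f.png')
a=cv2.absdiff(g,f)[70:150,215:320];print(a.mean(),(a.max(2)>40).sum())
E
```

```text
4.454206349206349 140
```

Emit:
step_arm([
  [1, 0, 1, 0, 0, 0, 0.5],
  [1, 0, 1, 0, 0, 0, 0.5],
  [0, 0, 0, 0, 0, 0, 0.4],
  [0, 0, 0, 0, 0, 0, 0.4],
  [0, 0, 8, 0, 0, 0, 0.4],
  [0, 0, 15, 0, 0, 0, 0.4],
  [0, 0, 25, 0, 0, 0, 0.4],
  [0, 0, 30, 0, 0, 0, 0.4],
  [0, 0, 30, 0, 0, 0, 0.4],
  [0, 0, 0, 0, 0, 0, 0.4],
  [0, 0, 0, 0, 0, 0, 0.4],
])

```text
clock: 10.9
tcp_pos: [592.3, 240.1, 385.7]
tool_rot: [-180.0, 0.0, 87.5]
wrist_force: [0.0, 0.5, -0.2]
width: 56.9
grip_force: 0.0
```

```bash
python3 - <<'E'
from h import *
s=snap('scene','i')['frame']; cv2.imwrite('pics/i2.png',cv2.resize(s[40:240,170:380],None,fx=2.9,fy=2.9))
E
```

```text
(no output)
```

View pics/i2.png

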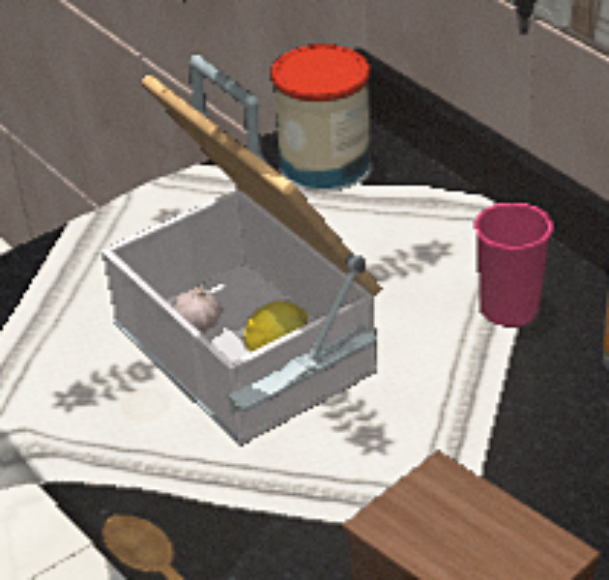

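The gripper is clear, the lid stands propped with the stay's foot at (312,362) behind the catch, and the wooden box is shut.

```bash
python3 -c "
from station import job_done
print(job_done())"
```

```text
the job is handed in; nothing more can be done
None
```

The bin's lid is propped open on its stay behind the catch and the gripper is clear of it; the wooden box is still shut, and I handed the job in at about 11 s (it returned no verdict).

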